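Find the notch in the food carrier's rail and press its release

ROBOT

A 7-joint arm with a two-finger parallel gripper is mounted at the origin on the work surface. World frame = base frame: x ahead of the robot, y to its left, z up, the work surface at z = 0. Lengths are in m, angles in rad, forces in N, time in s.
With the tool pointing down it reaches from about 0.4 to 0.9 m from the base axis. Payload 5.5 kg.
Tool frame: the origin (TCP) lies midway between the tips of the shut fingers; the grasp point (between the pads) lies 19 mm behind it; z points along the fingers, y is the line along which they close (so a half turn about z gives the same grasp; the last joint's range is limited). The gripper opens to 85 mm and grips with 20 to 120 N. Pads are 22 mm wide; open, the fingers measure 114 mm over their backs; the gripper's body (76 mm by 85 mm) begins 54 mm behind the grasp point. The pads swing forward as they close: fully open they stand 13 mm farther back than shut.
Start: joints at [1.518, 0.501, -0.427, 1.55, 0.221, 1.138, -0.21], TCP at [0.202, -0.618, 0.231] pointing down, gripper open.
Joint ranges: [-2.88, 2.88], [-0.31, 2.03], [-1.54, 1.56], [0.2, 2.42], [-1.41, 4.55], [0.19, 2.02], [-2.57, 2.57]. Speed limits (rad/s): [2.57, 2.57, 3.14, 3.14, 3.14, 3.14, 3.14].

INTERFACE

Orientations are given as [roll, pitch, yaw] about the fixed x, y, z axes, in that order (R = Rz(yaw) Ry(pitch) Rx(roll)).
In Python, from workcell import r, optics gives the robot as it stands.
- The arm moves only by the shell command python3 -m pendant 'ROWS' [FORCE]. ROWS is text: rows parted by semicolons, each of 7 numbers parted by spaces: the shift along the world's x, y, z in mm, then the turn, a rotation vector about the world's x, y, z in rad, then the finger opening in mm, from 0 to 85.4. In form: x y z wx wy wz grip; .... A call has 1 to 5 rows; each row is the pose to reach, as a shift and turn from the pose commanded when the call began; what a row does not reach only later rows make up. A row lasts 1/10 s, in which the tool goes at most 50 mm and 8.59 degrees, less where a joint would pass 70% of its speed; a pose out of reach is approached as far as the arm can. A call with a gripper value outside its range is refused whole. The fingers move at their own pace and stop on an object; FORCE is the grip in N (left out, the last holds). Time passes only in rows, so rows that repeat a pose let the fingers close. It gives the time, the measured TCP pose, the force, the opening and the grip force at its end, in the units of the state.
- r.observe(): the state, without advancing time (a new reading comes with each control period).
- optics.grab_frame(name): name is "scene" or "top" or "wrist"; returns a dict with "img" (400x640x3 uint8, blue, green, red), "depth" (400x640 float32, m along the optical axis (not along the pixel's ray), 0 where there is no reading), "intrinsics" (3x3 intrinsics, pixels), "D" ([k1, k2, p1, p2, k3] as OpenCV has them; the pictures are not rectified), "R" (3x3) and "t" (3): a world point X has camera coordinates R X + t; the wrist camera has in their place "hand_eye" (4x4, takes a point from camera to tool coordinates, whose origin is the TCP and whose axes are the flange's). Camera axes: x right, y down, z forward; pixel columns grow to the right and rows downward; lengths in m; the calibration is good to about 2 mm. A picture is of the moment at which its call begins: read the wrist's pose just before it.
- r.job_done(): hands the job in; it is judged then, once.
The state is a dict: "time": time; "q": joint angles; "qd": joint speeds; "joint_efforts": joint torques, N m; "ee_pos": TCP position; "ee_rot": TCP orientation; "wrist_force": force on the tool from outside, world axes, zero at the start; "torque": the same for the moment, N m; "grip_width": finger opening in m; "finger_force": force on a finger pad.
Only numpy, scipy, OpenCV 4.12 (cv2) and the standard library are available. Lean on these libraries where they do the work, as an engineer would, in place of code of your own. Each camera call takes 0.05 s, during which the arm holds its last target. There are 200 camera calls.

TASK

The food carrier's lid is held shut by a release tongue at the bottom of a notch that may be anywhere along the middle of the metal rail on its front edge. Put a fingertip on the rubber rest at the rail's left end (seen from the robot), slide it along the top of the rail to the right until it finds the notch, then press the tongue inside all the way down, so that the lid pops ajar and stays so, and move clear. Do not push, grip or lift the lid itself, and leave the bowl, spoon and jar where they are.

Things in the scene. Friction and masses are not known exactly. Their poses are not given: they have to be found in the camera images.
- carrier: grey canteen food carrier, fixed to the table. Origin: on the table, below the middle of the front rail's centre line; x points away from the robot, y along the rail to the left, z up. The rail is a straight flat-topped ledge, x -15 to +15 mm, y -250 to +250 mm, top 130 mm high. Behind it (x 15 to 335 mm, y -250 to +250 mm) is the box with its steel lid, rim 126 mm high.
- rail_mid (a point): middle of the rail's top (z 130 mm), axes as the carrier's. One notch is cut right across the rail, 56 mm long along y and 10 mm deep down to the tongue; its centre is at an unknown y from -70 to +70 mm, different each time. Closed fingertips fit in. The rail's middle piece, with the notch, has its top 0.5 mm lower than the end pieces.
- rail: the bare-metal end piece of the rail next to the rubber rest: y +100 to +190 mm in the carrier's frame, top 130 mm above the table, rigid. Its origin and axes are the carrier's.
- start_pad: black rubber rest that forms the left end of the rail: y +190 to +250 mm in the carrier's frame, its top level with the rail (130 mm), rigid, with an upright end stop 10 mm thick and 18 mm higher beyond it (y +250 to +260 mm). Its origin and axes are the carrier's.
- tongue (a joint): dark steel release tongue, 28 by 54 mm, at the bottom of the notch, 10 mm below the rail's top: how far it is pressed down, in m: 0 at rest, 0.008 fully down (a hard stop). It needs about 7 N straight down anywhere on it, and stays where it is left. As it goes down it lifts the lid by a linkage.
- lid: the steel lid plate, 285 by 475 by 14 mm, shut at the start with its top 140 mm above the table; its front edge is 25 mm behind the rail's rear side. A bar handle stands on its middle, 51 mm above the lid's underside. Hinged along its far edge, moved by the tongue. Origin: middle of its front edge, at the underside: 126 mm above the table when shut, about 139 mm when popped ajar.
- basin: bystander: loose small steel bowl, 130 mm across and 50 mm high, standing on the table between robot and carrier; origin at the centre of its underside
- spoon: bystander: loose steel spoon, 190 mm long, lying on the table between robot and carrier; origin at the underside near its middle
- spice: bystander: loose closed jar, 56 mm across and 75 mm high, standing on the table in front of the carrier; origin at the centre of its underside

How it is judged:
On the way, in this order (a step that is already met when the one before it is completed fails the run):
1. a fingertip touches the rubber rest at the rail's left end (contact force between the fingers and start_pad above 0.5 N), for 0.1 s.
2. the fingertip slides off the rest onto the bare metal rail next to it (contact force between the fingers and rail above 0.5 N and contact force between the fingers and start_pad below 0.1 N), for 0.1 s.
3. the tongue in the notch is pressed fully down by the fingers (value of joint tongue above 0.007 m and contact force between the fingers and anything else above 2 N), for 0.05 s.
At the end, for the whole second after the job is handed in: the tongue stays at least 6.5 mm down (of 8), the lid's front edge is at least 9 mm up and at rest, and the bowl, spoon and jar are within 20 mm of where they were (value of joint tongue above 0.0065 m and z of lid in the frame of carrier above 0.135 m and angular speed of lid below 0.03 rad/s and distance of each of basin, spoon, spice from where it was at the start of the episode below 0.02 m); the robot touches nothing.
It fails at once if the lid is pushed, gripped or pried (more than 4 N from the robot) (contact force between any of the fingers, the arm and lid above 4 N).
It fails at once if the bowl, spoon or jar is moved more than 20 mm or lifted (distance of any of basin, spoon, spice from where it was at the start of the episode above 0.02 m).
It also fails if it takes over 58 s, if anything falls off the work surface, if the arm or the gripper's body presses on something with over 40 N, if the wrist force passes 120 N, or if a joint passes its speed limit or range.

## Working session

There is one attempt and no reset: what is moved stays moved. The work goes in short steps, Python scripts to look and compute and a shell command to move; the robot and the scene stay as the last step left them, time stands still between calls to the robot, and variables do not carry over. Pictures are saved under pics/ and viewed, at most 10 in all, crops included, and the job is handed in when it is done.

```bash
mkdir -p pics; python3 - <<'E'
from workcell import r, optics
import cv2,numpy as np
s=r.observe();print({k:np.round(v,3) for k,v in s.items()})
for n in("scene","top"):
    f=optics.grab_frame(n);cv2.imwrite(f"pics/{n}0.png",f["img"]);np.savez(f"{n}0.npz",**f)
    print(n,f["intrinsics"].tolist(),f["D"],f["R"],f["t"])
E
```

```text
{'time': np.float64(0.0), 'q': array([ 1.518,  0.502, -0.427,  1.551,  0.221,  1.138, -0.21 ]), 'qd': array([ 0.001, -0.001, -0.001, -0.002, -0.001, -0.001, -0.001]), 'joint_efforts': array([ 0.0000e+00, -5.6953e+01, -5.8160e+00, -2.8094e+01,  1.1000e-02,
        1.2000e-02, -0.0000e+00]), 'ee_pos': array([ 0.202, -0.617,  0.23 ]), 'ee_rot': array([-3.14 , -0.   ,  0.316]), 'wrist_force': array([1.401, 0.334, 0.805]), 'torque': array([-0.012, -0.003,  0.059]), 'finger_force': np.float64(0.0), 'grip_width': np.float64(0.085)}
scene [[362.2401682562653, 0.0, 317.20578314786366], [0.0, 362.2401682562653, 201.43963295878103], [0.0, 0.0, 1.0]] [-0.01911954  0.          0.          0.          0.        ] [[ 0.69400394  0.71996975 -0.00144621]
 [ 0.67353499 -0.64995095 -0.35201475]
 [-0.25437994  0.24332555 -0.93599334]] [-0.33413011 -0.29864045  0.87747178]
top [[411.0773980828253, 0.0, 317.9243050325961], [0.0, 411.0773980828253, 199.448920384845], [0.0, 0.0, 1.0]] [0.03739446 0.         0.         0.         0.        ] [[-0.01872436 -0.9998226   0.00204145]
 [-0.99433059  0.01840767 -0.10472748]
 [ 0.10467132 -0.00399083 -0.99449886]] [-0.02012481  0.50637913  0.80809061]
```

View pics/scene0.png

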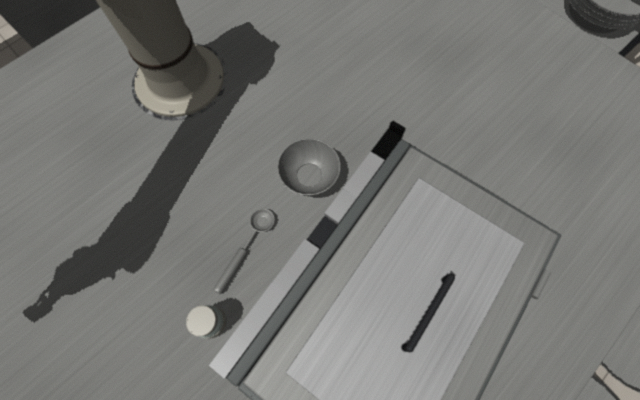

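View pics/top0.png

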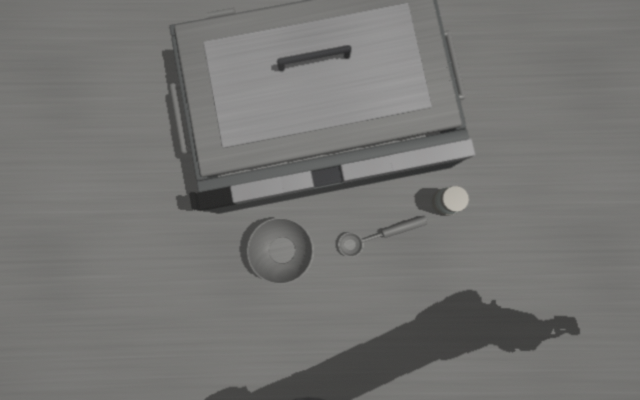

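The top view shows the rail running from the black rest (~215,197) past the dark notch (~327,177) to its right end at (473,148). The bowl is at (280,250), the spoon at (380,233) and the jar at (455,200).

```bash
cat > h.py <<'E'
import cv2,numpy as np
def ray(f,px,z):
    u=cv2.undistortPoints(np.float64(px).reshape(-1,1,2),f["intrinsics"],f["D"]).reshape(-1,2)
    d=np.c_[u,np.ones(len(u))]@f["R"]; c=-f["R"].T@f["t"]
    return c+d*((z-c[2])/d[:,2])[:,None]
E
python3 - <<'E'
from h import *
np.set_printoptions(precision=4,suppress=True)
for n,box in(("top",(180,130,300,90)),("scene",(205,110,205,275))):
    f=dict(np.load(n+"0.npz"));g=cv2.cvtColor(f["img"],6)
    x,y,w,h=box; 
    for thr in (115,130):
        m=np.zeros_like(g);m[y:y+h,x:x+w]=(g[y:y+h,x:x+w]>thr)*255
        cs=[c for c in cv2.findContours(m,0,1)[0] if cv2.contourArea(c)>300]
        for c in cs:
            b=cv2.boxPoints(cv2.minAreaRect(c)); print(n,thr,cv2.contourArea(c),b.round(1).tolist()); print(ray(f,b,.13)[:,:2].tolist())
E
```

```text
top 115 1259.5 [[230.1999969482422, 185.5], [310.1000061035156, 170.0], [313.29998779296875, 186.39999389648438], [233.3000030517578, 201.89999389648438]]
[[0.5228934884210066, 0.12661476082047063], [0.5483879559270377, -0.016074821059449136], [0.5186483128532121, -0.02126546996168084], [0.49343164009664736, 0.12088190343986141]]
top 115 10298.5 [[180.0, 130.0], [479.0, 130.0], [479.0, 219.0], [180.0, 219.0]]
[[0.6252340983544129, 0.2165961206880537], [0.615277538343001, -0.32120955403197354], [0.45519159932367964, -0.31194401216189566], [0.46493222345085994, 0.214232863710533]]
top 115 5166.5 [[194.0, 130.0], [430.0, 130.0], [430.0, 174.0], [194.0, 174.0]]
[[0.6248816833103978, 0.19160794194382036], [0.6172375978050028, -0.23362389997443836], [0.5370029458241637, -0.23001772646823854], [0.5447112787700501, 0.19079127773599883]]
top 130 510.5 [[438.79998779296875, 203.39999389648438], [450.0, 181.0], [473.6000061035156, 192.8000030517578], [462.3999938964844, 215.1999969482422]]
[[0.48403642198381475, -0.24306053937117436], [0.5237022500607106, -0.2648405971917686], [0.50177604213614
[... 1835 characters left out ...]
 -0.07865665369748055], [0.5578402465685663, -0.07123253351555545], [0.6022946335426045, -0.31015481626956876]]
scene 130 18382.5 [[244.0, 175.0], [409.0, 175.0], [409.0, 384.0], [244.0, 384.0]]
[[0.3704945286067395, -0.07360749176181589], [0.5742345192280146, 0.1375064032954093], [0.7950021347846014, -0.11592631312663353], [0.6278320836947067, -0.2892475014631329]]
scene 130 1200.5 [[323.70001220703125, 212.0], [369.3999938964844, 150.1999969482422], [383.20001220703125, 160.3000030517578], [337.5, 222.1999969482422]]
[[0.5186550331437989, -0.020238188271105628], [0.4912279421104909, 0.12318868606418171], [0.5227092459863187, 0.12593763403589864], [0.5478569868079105, -0.01618499220406122]]
```

```bash
python3 -m pendant '33 36 5 0 0 -0.03 0; 66 72 10 0 0 -0.06 0; 100 108 15 0 0 -0.09 0; 133 144 20 0 0 -0.12 0; 166 180 20 0 0 -0.137 0'; python3 -m pendant '30 40 0 0 0 0 0; 50 85 0 0 0 0 0; 70 130 0 0 0 0 0; 90 175 0 0 0 0 0; 105 220 0 0 0 0 0'
```

```text
time: 0.6
ee_pos: [0.3691, -0.4364, 0.2518]
ee_rot: [3.141, -0.0, 0.178]
wrist_force: [1.0, -0.6, -0.2]
grip_width: 0.0123
finger_force: 0.0
time: 1.1
ee_pos: [0.4736, -0.2157, 0.2512]
ee_rot: [-3.141, -0.0, 0.179]
wrist_force: [0.7, -0.4, -0.0]
grip_width: -0.0
finger_force: 0.0
```

```bash
python3 -m pendant '6 45 0 0 0 0 0; 12 90 0 0 0 0 0; 18 135 0 0 0 0 0; 24 180 0 0 0 0 0; 29 225 0 0 0 0 0'; python3 -m pendant '0 45 -15 0 0 0 0; 0 90 -30 0 0 0 0; 0 120 -45 0 0 0 0; 0 143 -65 0 0 0 0; 0 143 -85 0 0 0 0'
python3 - <<'E'
from workcell import r, optics
import cv2,numpy as np
s=r.observe();f=optics.grab_frame("wrist");np.savez("w0.npz",pos=s["ee_pos"],rot=s["ee_rot"],**f);cv2.imwrite("pics/w0.png",f["img"])
f=optics.grab_frame("scene");cv2.imwrite("pics/s1.png",cv2.resize(f["img"][60:340,180:500],None,fx=2,fy=2))
print(s["ee_pos"],s["ee_rot"])
E
```

```text
time: 1.6
ee_pos: [0.5016, 0.0088, 0.2512]
ee_rot: [3.141, 0.0, 0.179]
wrist_force: [-0.0, 0.7, 0.0]
grip_width: 0.0
finger_force: 0.0
time: 2.1
ee_pos: [0.5011, 0.1549, 0.1659]
ee_rot: [-3.139, -0.001, 0.185]
wrist_force: [-0.2, 0.2, 0.4]
grip_width: -0.0002
finger_force: 0.0
[0.50110292 0.15490361 0.16585881] [-3.13903938e+00 -9.49785910e-04  1.84884511e-01]
```

View pics/w0.png

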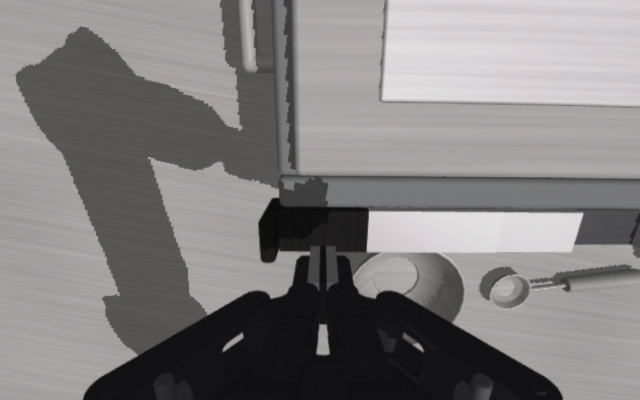

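View pics/s1.png

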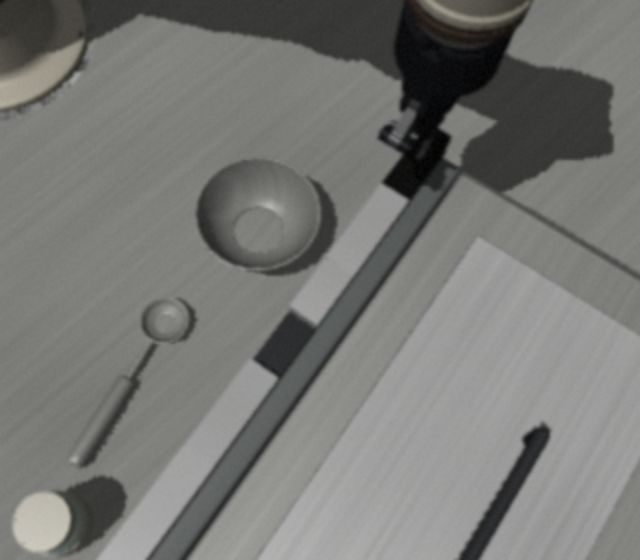

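The wrist view shows the pad/rail boundary at column 368, rail rows 210–251 and the notch's left edge at about (580,230). The shut tips at (322,247) are over the rest. I'll use these pixels to check the lateral alignment.

```bash
python3 - <<'E'
from h import *
from scipy.spatial.transform import Rotation as Ro
w=dict(np.load("w0.npz"));T=np.eye(4);T[:3,:3]=Ro.from_euler("xyz",w["rot"]).as_matrix();T[:3,3]=w["pos"]
C=T@w["hand_eye"];w["R"]=C[:3,:3].T;w["t"]=-w["R"]@C[:3,3]
P=ray(w,[(368,210),(368,251),(583,212),(575,251),(280,208),(277,250)],.13)[:,:2]
a=.179;X=np.array([np.cos(a),np.sin(a)]);Y=np.array([-np.sin(a),np.cos(a)]);o=np.array([.5418,-.0638])
print(np.c_[(P-o)@X,(P-o)@Y].round(4),((w["pos"][:2]-o)@X,(w["pos"][:2]-o)@Y))
E
```

```text
[[ 0.018   0.193 ]
 [-0.012   0.1913]
 [ 0.0175  0.0483]
 [-0.0117  0.0454]
 [ 0.019   0.2506]
 [-0.0117  0.254 ]] (np.float64(-0.001107605021295123), np.float64(0.22245515361596332))
```

```bash
python3 -m pendant '2 0 -10 0 0 0 0; 2 0 -20 0 0 0 0; 2 0 -28 0 0 0 0; 2 0 -31 0 0 0 0; 2 0 -33 0 0 0 0'; python3 -m pendant '0 0 -1 0 0 0 0; 0 0 -2 0 0 0 0; 0 0 -2 0 0 0 0'
```

```text
time: 2.7
ee_pos: [0.5039, 0.1498, 0.1331]
ee_rot: [3.142, 0.0, 0.178]
wrist_force: [0.3, -0.8, -1.2]
grip_width: -0.0
finger_force: 0.0
time: 3.0
ee_pos: [0.504, 0.1502, 0.1315]
ee_rot: [3.142, -0.0, 0.179]
wrist_force: [-0.8, 0.2, 0.1]
grip_width: 0.0
finger_force: 0.0
```

```bash
python3 -m pendant '0 0 -1 0 0 0 0; 0 0 -2 0 0 0 0; 0 0 -2 0 0 0 0'
```

```text
time: 3.3
ee_pos: [0.5041, 0.1502, 0.1301]
ee_rot: [3.141, -0.001, 0.179]
wrist_force: [-0.9, -0.2, 7.6]
grip_width: 0.0002
finger_force: 3.5
```

```bash
python3 -m pendant '0 0 0 0 0 0 0; 1 -6 0 0 0 0 0; 3 -16 0 0 0 0 0; 5 -26 0 0 0 0 0; 6 -36 0 0 0 0 0'; python3 -m pendant '2 -10 0 0 0 0 0; 4 -20 0 0 0 0 0; 5 -30 0 0 0 0 0;  6 -34 0 0 0 0 0; 6 -34 0 0 0 0 0'
```

```text
time: 3.8
ee_pos: [0.511, 0.1149, 0.1301]
ee_rot: [-3.14, -0.003, 0.179]
wrist_force: [-1.1, 4.2, 4.8]
grip_width: -0.0003
finger_force: 2.9
time: 4.3
ee_pos: [0.517, 0.0799, 0.1301]
ee_rot: [-3.141, -0.002, 0.178]
wrist_force: [-0.5, 2.7, 7.1]
grip_width: -0.0
finger_force: 3.4
```

```bash
python3 -m pendant '2 -10 0 0 0 0 0; 4 -20 0 0 0 0 0; 5 -30 0 0 0 0 0;  7 -40 0 0 0 0 0; 8 -45 0 0 0 0 0'; python3 -m pendant '2 -10 0 0 0 0 0; 4 -20 0 0 0 0 0; 5 -30 0 0 0 0 0;  7 -40 0 0 0 0 0; 8 -45 0 0 0 0 0';  python3 -m pendant '1 -8 0 0 0 0 0; 3 -16 0 0 0 0 0; 4 -24 0 0 0 0 0;  6 -32 0 0 0 0 0; 6 -34 0 0 0 0 0'
```

```text
time: 4.8
ee_pos: [0.5249, 0.0354, 0.1301]
ee_rot: [-3.14, -0.002, 0.179]
wrist_force: [-1.0, 5.5, 6.9]
grip_width: -0.0
finger_force: 3.3
time: 5.3
ee_pos: [0.5323, -0.0106, 0.1296]
ee_rot: [-3.141, -0.001, 0.178]
wrist_force: [-1.4, 4.7, 5.8]
grip_width: 0.0001
finger_force: 3.0
time: 5.8
ee_pos: [0.5377, -0.0463, 0.1288]
ee_rot: [3.141, 0.001, 0.176]
wrist_force: [0.7, -1.3, 0.7]
grip_width: 0.0002
finger_force: 0.0
```

The force dropped to zero, so the tip is over the notch at its expected centre. Pressing down now.

```bash
python3 -m pendant '0 0 -3 0 0 0 0; 0 0 -6 0 0 0 0; 0 0 -8 0 0 0 0; 0 0 -10 0 0 0 0; 0 0 -11 0 0 0 0'; python3 -m pendant '0 0 -2 0 0 0 0; 0 0 -4 0 0 0 0; 0 0 -6 0 0 0 0; 0 0 -7 0 0 0 0; 0 0 -7 0 0 0 0'
```

```text
time: 6.3
ee_pos: [0.5377, -0.0433, 0.1185]
ee_rot: [3.141, 0.001, 0.18]
wrist_force: [-2.3, 0.2, 6.0]
grip_width: -0.0001
finger_force: 3.2
time: 6.8
ee_pos: [0.5377, -0.0434, 0.1121]
ee_rot: [3.141, 0.001, 0.18]
wrist_force: [-4.7, -0.3, 8.8]
grip_width: 0.0001
finger_force: 4.6
```

Near the stop; press a little more to confirm it is hard.

```bash
python3 -m pendant '0 0 -1 0 0 0 0; 0 0 -2 0 0 0 0; 0 0 -2 0 0 0 0; 0 0 -2 0 0 0 0'
```

```text
time: 7.2
ee_pos: [0.5378, -0.0434, 0.1119]
ee_rot: [3.14, 0.001, 0.18]
wrist_force: [-9.3, 0.2, 25.4]
grip_width: -0.0003
finger_force: 12.8
```

Hard stop reached (25 N at 0.112). Lifting straight out, then clear.

```bash
python3 -m pendant '0 0 4 0 0 0 0; 0 0 12 0 0 0 0; 0 0 30 0 0 0 0; 0 0 60 0 0 0 0; 0 0 100 0 0 0 0'; python3 -m pendant '-30 0 20 0 0 0 0; -60 0 30 0 0 0 0; -80 0 30 0 0 0 0; -80 0 30 0 0 0 0; -80 0 30 0 0 0 0'
python3 - <<'E'
from workcell import r, optics
import cv2
f=optics.grab_frame("wrist");cv2.imwrite("pics/w1.png",f["img"])
E
```

```text
time: 7.7
ee_pos: [0.5365, -0.0436, 0.2089]
ee_rot: [-3.14, 0.003, 0.179]
wrist_force: [1.1, -0.5, 0.4]
grip_width: 0.0
finger_force: 0.0
time: 8.2
ee_pos: [0.4584, -0.0442, 0.2397]
ee_rot: [3.141, -0.001, 0.178]
wrist_force: [0.0, 0.3, -0.1]
grip_width: -0.0004
finger_force: 0.0
```

View pics/w1.png

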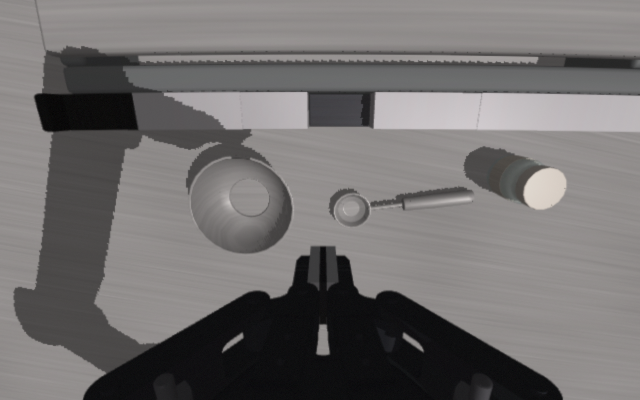

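The wrist view shows the lid ajar, with a bright gap under its front edge at about row 60. The tongue is down at (340,110), and the bowl, spoon and jar are undisturbed.

```bash
python3 -c "
from workcell import r
print(r.job_done())"
```

```text
the job is handed in; nothing more can be done
None
```

The job is handed in: I slid the fingertip from the rest along the rail to the notch and pressed the tongue to its hard stop. The last picture shows the lid ajar, the bowl, spoon and jar look unmoved, and the arm is clear; the hand-in gave no verdict.

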